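Brush out the deep housing cup

TASK

Unhook the long round brush from the fork of its stand and gently scrub out the deeper of the two flanged steel cups: push the brush down to the floor of the cup three times, after each push drawing it up until the bristles rise above the rim. Then hang the brush back in the fork of its stand by its collar, straight down and well inside the fork; leave the cup standing where it was and do not disturb the other things on the bench.

Things in the scene. Friction and masses are not known exactly. Their poses are not given: they have to be found in the camera images.
- brush: Round brush 225 mm long, 90 g, hanging handle-up in the fork. Origin: lower tip, on the axis; z up along it. From the tip: steel nub 9 mm wide (0-6 mm); pale bristle head (6-56 mm) that looks 52 mm wide, bristles yield to a hard core 40 mm wide; steel stem 7 mm wide (56-135 mm); black collar 36 mm wide (135-141 mm); square wooden handle 18 x 18 mm, faces square to x and y (141-225 mm).
- brush_collar (a point): Point on the brush axis at the underside of the collar, 135 mm above the tip.
- brush_grip (a point): Point on the brush axis in mid handle, 185 mm above the tip, a good place to grip from above.
- stand: Brush stand fixed to the bench: grey base plate 120 x 100 x 10 mm (x -50 to +70 mm), grey column 152 mm high at x +30 to +50 mm, and on it a flat steel fork that opens towards the stand's -x. Nothing on it is higher than the fork's top, 160 mm above the bench. Origin: on the bench, straight under the place in the slot where the brush hangs at the start.
- stand_seat (a point): On the fork's top, 160 mm above the stand's origin: where the collar's underside rests at the start. Fork 8 mm thick; slot 16 mm wide, closed at x = +8 mm, straight to x = -42 mm, tips flaring to x = -58 mm. The stem lies in the slot, the collar on the prongs; the bristle head is wider than the slot, so the brush goes in and out along x with the collar just above the prongs.
- deep_cup: The deeper open steel cup, loose, standing on the bench: 105 mm high, 66 mm outside diameter, bore 56 mm, walls 5 mm, floor 8 mm above the bench, foot flange 94 mm across and 8 mm thick. About 0.9 kg. Origin: centre of the underside; z up.
- deep_cup_floor (a point): Centre of the deep cup's inner floor, 8 mm above its underside; the rim is 97 mm above this point.
- short_cup: The other flanged steel cup, not to be used: 55 mm high, 74 mm outside diameter, flange 102 mm across. Origin: centre of the underside.
- socket_a: Bystander: steel socket, 28 mm across, 38 mm high, upright. Origin: centre of underside.
- socket_b: Bystander: steel socket, 24 mm across, 34 mm high, upright. Origin: centre of underside.
- screwdriver: Bystander: screwdriver lying at the back.
- wrench: Bystander: wrench lying at the back.
- bolt_tray: Bystander: black tray, 90 x 120 x 22 mm, at the back.
- oiler: Bystander: white squeeze oiler with a blue spout, 52 mm across, 135 mm high, at the back.
- sieve_dish: Bystander: aluminium dish, 96 mm across, 30 mm high.
- jar: Bystander: amber jar, 60 mm across, 75 mm high.
Things that resemble listed ones, but are neither listed nor needed, are in the scene too. What is shaped like the stand but purple is not meant. Leave any pink look-alike of the brush alone.

How it is judged (in metres and radians):
On the way, in this order (a step that is already met when the one before it is completed fails the run):
1. the brush reaches the floor of the deep cup (first time) (horizontal distance between brush and deep_cup_floor below 0.022 m and z of brush in the frame of deep_cup below 0.023 m), for 0.05 s.
2. the brush is drawn up the bore until the bristles rise past the rim (first time) (horizontal distance between brush and deep_cup_floor below 0.022 m and z of brush in the frame of deep_cup above 0.058 m), for 0.05 s.
3. the brush reaches the floor of the deep cup (second time) (all of step 1), for 0.05 s.
4. the brush is drawn up the bore until the bristles rise past the rim (second time) (all of step 2), for 0.05 s.
5. the brush reaches the floor of the deep cup (third time) (all of step 3), for 0.05 s.
6. the brush is drawn up the bore until the bristles rise past the rim (third time) (all of step 4), for 0.05 s.
At the end, for the whole second after the job is handed in: Brush hangs released and at rest in the fork: collar underside 155-164 mm above the bench, within 12 mm of the slot centre line, stand x -32 to +12 mm, upright within 0.12 rad. Deep cup upright (0.05 rad), within 35 mm of its start; every other listed loose thing within 30 mm of its start (x of brush_collar in the frame of stand between -0.032 and 0.012 m and y of brush_collar in the frame of stand between -0.012 and 0.012 m and z of brush_collar in the frame of stand between 0.155 and 0.164 m and angle between brush's own z axis and vertical below 0.12 rad and linear speed of brush below 0.03 m/s and distance of deep_cup from where it was at the start of the episode below 0.035 m and angle between deep_cup's own z axis and vertical below 0.05 rad and distance of each of short_cup, socket_a, socket_b, screwdriver, wrench, bolt_tray, oiler, sieve_dish, jar from where it was at the start of the episode below 0.03 m); the robot touches nothing.
It fails at once if the deep cup is tipped (more than 0.25 rad) (angle between deep_cup's own z axis and vertical above 0.25 rad).
It fails at once if the brush is rammed against the deep cup (over 40 N) (contact force between brush and deep_cup above 40 N).
It fails at once if the deep cup is shoved more than 50 mm away (distance of deep_cup from where it was at the start of the episode above 0.05 m).
It fails at once if another thing on the bench is shoved more than 50 mm away (distance of any of short_cup, socket_a, socket_b, screwdriver, wrench, bolt_tray, oiler, sieve_dish, jar from where it was at the start of the episode above 0.05 m).
It also fails if it takes over 72 s, if anything falls off the work surface, if the arm or the gripper's body presses on something with over 40 N, if the wrist force passes 120 N, or if a joint passes its speed limit or range.

ROBOT

A 6-joint arm with a two-finger parallel gripper is mounted at the origin on the work surface. World frame = base frame: x ahead of the robot, y to its left, z up, the work surface at z = 0. Lengths are in m, angles in degrees, forces in N, time in s.
With the tool pointing down it reaches from about 0.35 to 0.875 m from the base axis. Payload 4.2 kg.
Tool frame: the origin (TCP) lies midway between the tips of the shut fingers; the grasp point (between the pads) lies 19 mm behind it; z points along the fingers, y is the direction in which the jaws open and shut (so a half turn about z gives the same grasp; the last joint's range is limited). The gripper opens to 87 mm and grips with 3 to 60 N. Pads are 19 mm wide; open, the fingers measure 117 mm over their backs; the gripper's body (75 mm by 190 mm) begins 51 mm behind the grasp point.
Start: joints at [78.816, 22.042, 0.453, 0, -68.411, -14.817], TCP at [0.274, 0.562, 0.223] pointing down, gripper open.
Joint ranges: [-179.83, 179.83], [-69.29, 118.12], [-61.27, 80.66], [-181.25, 117.63], [-171.15, -9.14], [-177.46, 177.46]. Speed limits (degrees/s): [159.86, 159.86, 180, 180, 180, 180].

INTERFACE

Orientations are given as a 3x3 rotation matrix whose columns are the frame's x, y, z axes.
In Python, from station import r gives the robot as it stands.
- The arm moves only by the tool carry_out, never from a script. Its argument "steps" is a list of rows, each a list of 2 entries, a list of its own where there are three numbers: the shift along the tool's x, y, z in cm, then the turn about the tool's z in degrees. In form: [[[x, y, z], twist], ...]. A call has 1 to 20 rows; each row is the pose to reach, as a shift and turn from the pose measured when the call began, along the tool's axes at that moment; what a row does not reach only later rows make up. A row lasts 1/10 s, in which the tool goes at most 50 mm and 8.59 degrees, less where a joint would pass 70% of its speed; a pose out of reach is approached as far as the arm can. A call with a gripper value outside its range is refused whole. "gripper" is the gripper's target within -1 to 1 (fully open at 1, half-way at 0, shut at -1), set as the call begins (left out, the last holds). The fingers move at their own pace and stop on an object; the grip force is fixed at half the most. Time passes only in rows, so rows that repeat a pose let the fingers close. It gives the time, the measured TCP pose, the force and the opening at its end, in the units of the state.
- r.sense(): the state, without advancing time (a new reading comes with each control period).
- r.capture(name): name is "scene" or "side" or "wrist"; returns the picture (384x512x3 uint8, red, green, blue); there is no depth.
- r.calibration(name): a dict with "camera_matrix" (3x3 intrinsics, pixels), "world_from_camera" (4x4, takes a point from camera to world coordinates). Camera axes: x right, y up, looking along -z (the intrinsics and any distortion apply to the point x, -y, -z); pixel columns grow to the right and rows downward; lengths in m; the calibration is good to about 2 mm. A picture is of the moment at which its call begins: read the wrist's pose just before it. calibration takes no time and is no camera call; for the wrist camera it gives the pose at the moment of the call.
- r.finish_job(): hands the job in, once; it reports no verdict.
Trained networks look in the newest picture that a camera, given by its name, has taken for a name from the list of things; names that differ only in an ending like _2 or _b are one class to them, and where a whole thing is asked for, a point or a joint stands for the part that bears it (a point fixed in the world has none). Each returns a list of dicts, best first, with "confidence" (0 to 1); they miss things now and then, are a little off and sometimes report something else, mostly with a low value. They report only what shows in the picture. A call takes as long as a camera call. They do not tell look-alikes from the thing itself.
- r.cut_out(camera, target): "pixels" (384x512 bool, what is visible of it).
- r.place_of(camera, target): "centre" ([x, y, z] in m, in world coordinates, good to about 4 mm: a listed point, or the origin of a listed thing).
The state is a dict: "time_s": time; "joints": joint angles; "joint_velocities": joint speeds; "effort": joint torques, N m; "tcp_pos": TCP position; "ee_rot": TCP orientation; "wrist_force": force on the tool from outside, world axes, zero at the start; "moment": the same for the moment, N m; "gripper_width": opening from 0.0 (shut) to 1.0 (fully open).
Only numpy, scipy, OpenCV 4.12 (cv2) and the standard library are available. Lean on these libraries where they do the work, as an engineer would, in place of code of your own. Each camera call takes 0.05 s, during which the arm holds its last target. There are 200 camera calls.

## Working session

There is one attempt and no reset: what is moved stays moved. The work goes in short steps, Python scripts to look and compute and a tool call to move; the robot and the scene stay as the last step left them, time stands still between calls to the robot, and variables do not carry over. Pictures are saved under pics/ and viewed, about 8 in all and at most 12, crops included, and the job is handed in when it is done.

Besides the shell and the picture viewer there is one more tool, called by a JSON object that holds its "api" and its "payload". carry_out: Moves the arm, as the interface text tells. Its arguments: {"type":"object","properties":{"steps":{"type":"array","items":{"type":"array"}},"gripper":{"type":"number"}},"required":["steps"]}

```bash
mkdir -p pics
python3 - <<'E'
from station import r
import cv2,numpy as np
s=r.sense(); print(s['time_s'],s['tcp_pos'],np.round(s['ee_rot'],3).tolist(),s['gripper_width'])
for c in ('scene','side'):
    im=r.capture(c); cv2.imwrite(f'pics/{c}0.png',im[:,:,::-1])
    print(c,np.round(r.calibration(c)['world_from_camera'],3).tolist())
    for t in ('brush','brush_collar','brush_grip','stand','stand_seat','deep_cup','short_cup','jar'):
        print(t,[(np.round(d['centre'],3).tolist(),round(d['confidence'],2)) for d in r.place_of(c,t)])
E
```

```text
0.0 [0.27369832 0.56120173 0.22146991] [[0.899, -0.439, -0.001], [-0.439, -0.899, -0.002], [0.0, 0.002, -1.0]] 0.9966462364586478
scene [[0.155, -0.691, 0.706, 1.364], [0.988, 0.101, -0.118, -0.149], [0.011, 0.716, 0.698, 0.973], [0.0, 0.0, 0.0, 1.0]]
brush [([0.602, 0.127, 0.003], 0.77), ([0.604, -0.128, -0.003], 0.72), ([0.588, 0.001, 0.021], 0.56)]
brush_collar [([0.606, 0.133, 0.134], 0.93), ([0.779, -0.061, -0.004], 0.68), ([0.589, -0.001, 0.162], 0.59)]
brush_grip [([0.603, 0.13, 0.186], 0.94), ([0.589, -0.003, 0.21], 0.85), ([0.602, -0.13, 0.184], 0.84), ([0.768, 0.152, 0.001], 0.73)]
stand [([0.242, -0.242, -0.002], 0.92), ([0.586, 0.002, 0.006], 0.86), ([0.476, 0.411, 0.005], 0.65), ([0.592, -0.004, 0.162], 0.64), ([0.782, -0.06, -0.007], 0.42), ([0.591, 0.005, 0.022], 0.34)]
stand_seat [([0.235, -0.244, 0.156], 0.98), ([0.48, 0.411, 0.162], 0.9), ([0.592, 0.0, 0.159], 0.68)]
deep_cup [([0.526, 0.239, -0.001], 0.83), ([0.526, 0.235, 0.007], 0.33)]
short_cup [([0.564, -0.324, -0.003], 0.92)]
jar [([0.332, 0.34, 0.001], 0.71), ([0.781, -0.06, -0.004], 0.31)]
side [[0.75, 0.457
[... 164 characters left out ...]
], 0.83), ([0.586, -0.002, 0.028], 0.55), ([0.33, 0.345, 0.003], 0.2)]
brush_collar [([0.587, -0.005, 0.157], 0.82), ([0.603, 0.131, 0.134], 0.74), ([0.598, -0.131, 0.135], 0.57)]
brush_grip [([0.602, -0.134, 0.187], 0.73), ([0.591, 0.004, 0.213], 0.7), ([0.602, 0.128, 0.188], 0.62), ([0.589, 0.002, 0.162], 0.62)]
stand [([0.591, 0.004, 0.0], 0.9), ([0.244, -0.243, -0.001], 0.85), ([0.478, 0.414, 0.002], 0.6)]
stand_seat [([0.242, -0.24, 0.167], 0.88), ([0.593, -0.0, 0.159], 0.74), ([0.481, 0.41, 0.16], 0.68), ([0.593, 0.003, 0.212], 0.49)]
deep_cup [([0.527, 0.239, -0.001], 0.67), ([0.591, -0.006, 0.157], 0.46)]
short_cup [([0.566, -0.329, -0.005], 0.73)]
jar [([0.329, 0.345, 0.004], 0.74)]
```

View pics/scene0.png

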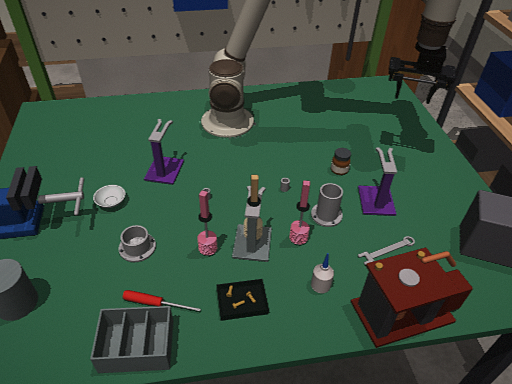

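View pics/side0.png

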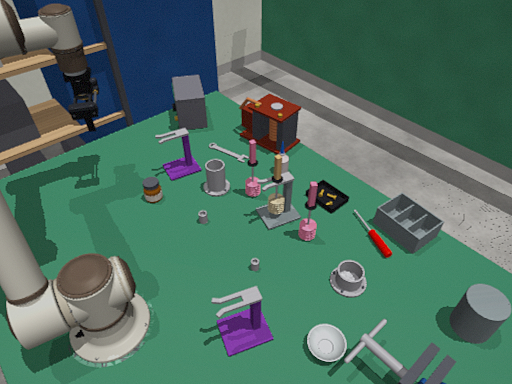

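The grey stand with the tan brush stands in the middle: scene (252,240), side (278,210). Pink brushes are on either side of it, and the deep cup is at scene (328,203). I'll zoom in to get the yaw.

Run:
```python
import cv2,numpy as np
a=cv2.imread('pics/scene0.png')[165:265,215:285]; b=cv2.imread('pics/side0.png')[145:230,245:310]
a=cv2.resize(a,(400,571),interpolation=cv2.INTER_CUBIC); b=cv2.resize(b,(400,523),interpolation=cv2.INTER_CUBIC)
b=np.vstack([b,np.zeros((48,400,3),np.uint8)]); cv2.imwrite('pics/crop0.png',np.hstack([a,b]))
```

```text
(no output)
```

View pics/crop0.png

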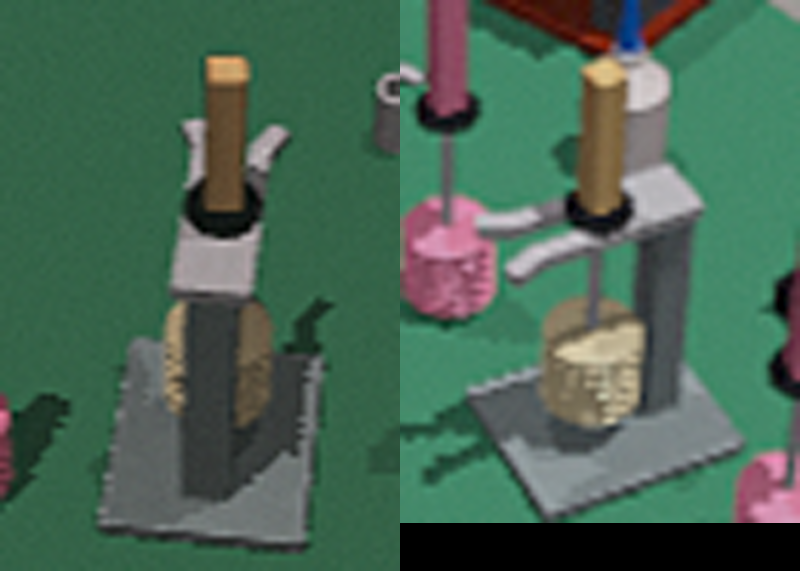

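```bash
cat > h.py <<'E'
from station import r
import numpy as np
def ray(c,uv,z):
    k=r.calibration(c); K=np.array(k['camera_matrix']); T=np.array(k['world_from_camera'])
    p=np.linalg.inv(K)@[uv[0],uv[1],1]; d=T[:3,:3]@[p[0],-p[1],-p[2]]
    o=T[:3,3]; return o+d*(z-o[2])/d[2]
E
python3 - <<'E'
from h import *
print(r.calibration('scene').keys())
A=lambda L,z:[ray('scene',(215+x/5.714-.5,165+y/5.714-.5),z) for x,y in L]
B=lambda L,z:[ray('side',(245+(x-400)/6.154-.5,145+y/6.154-.5),z) for x,y in L]
def show(n,P):
    P=np.array(P); print(n,np.round(P[:,:2],4).tolist())
    for i in range(len(P)): 
        d=P[(i+1)%len(P)]-P[i]; print('  len %.3f ang %.1f'%(np.hypot(*d[:2]),np.degrees(np.arctan2(d[1],d[0]))))
show('base scene',A([(100,525),(308,543),(322,358),(135,342)],.01))
show('base side',B([(470,390),(550,512),(742,442)],.01))
show('handle top scene',A([(206,83),(250,83),(248,57),(208,57)],.25))
show('handle top side',B([(583,72),(604,86),(628,68),(605,57)],.25))
show('fork scene',A([(173,290),(253,292),(258,228)],.16))
s=r.sense();print(s['joints'])
E
```

```text
dict_keys(['camera_matrix', 'world_from_camera'])
base scene [[0.6444, -0.0674], [0.6696, 0.0295], [0.5564, 0.0587], [0.5317, -0.0344]]
  len 0.100 ang 75.5
  len 0.117 ang 165.5
  len 0.096 ang -104.8
  len 0.117 ang -16.3
base side [[0.5555, 0.0586], [0.5286, -0.035], [0.6394, -0.0665]]
  len 0.097 ang -106.1
  len 0.115 ang -15.9
  len 0.151 ang 123.9
handle top scene [[0.5982, -0.0123], [0.6009, 0.0064], [0.5845, 0.0084], [0.582, -0.0088]]
  len 0.019 ang 81.7
  len 0.017 ang 173.0
  len 0.017 ang -98.2
  len 0.017 ang -12.2
handle top side [[0.5791, 0.0057], [0.5793, -0.0084], [0.5971, -0.0061], [0.5947, 0.0071]]
  len 0.014 ang -89.3
  len 0.018 ang 7.4
  len 0.013 ang 100.1
  len 0.016 ang -174.8
fork scene [[0.6337, -0.0314], [0.64, 0.0035], [0.6017, 0.0126]]
  len 0.035 ang 79.7
  len 0.039 ang 166.7
  len 0.054 ang -54.0
[ 7.88163150e+01  2.20397000e+01  4.53313592e-01  4.46461071e-04
 -6.84124768e+01 -1.48191180e+01]
```

```bash
cat >> h.py <<'E'
def shift(world,yaw=None):
    "tool shift cm and twist from the pose now to a world TCP / tool-x yaw deg"
    s=r.sense(); R=np.array(s['ee_rot']); d=R.T@(np.array(world)-s['tcp_pos'])*100
    y=np.degrees(np.arctan2(R[1,0],R[0,0])); t=0 if yaw is None else -(yaw-y)
    print('t',s['time_s'],'tcp',np.round(s['tcp_pos'],4),'yaw %.2f'%y,'->',np.round(d,2),'twist %.2f'%t,'w',round(s['gripper_width'],3),'F',np.round(s['wrist_force'],1))
E
python3 -c "
from h import *
shift([.274,.561,.33]);shift([.58,.0,.33],-15)"
```

```text
t 0.9 tcp [0.274  0.5617 0.2226] yaw -26.00 -> [  0.04   0.06 -10.74] twist 0.00 w 1.001 F [1.4 0.5 0.2]
t 0.9 tcp [0.274  0.5617 0.2226] yaw -26.00 -> [ 52.13  37.07 -10.74] twist -11.00 w 1.001 F [1.4 0.5 0.2]
```

{"api": "carry_out", "payload": {"steps": [[[0, 0, -4], 0], [[0, 0, -8], 0], [[1, 0.7, -10.7], 0], [[4, 2.8, -10.7], -1], [[8, 5.7, -10.7], -2], [[12, 8.5, -10.7], -3], [[16, 11.4, -10.7], -4], [[20, 14.2, -10.7], -5], [[24, 17, -10.7], -6], [[28, 19.9, -10.7], -7], [[32, 22.8, -10.7], -8], [[36, 25.6, -10.7], -9], [[40, 28.4, -10.7], -10], [[44, 31.3, -10.7], -11], [[48, 34.1, -10.7], -11], [[51, 36.3, -10.7], -11], [[52.1, 37.1, -10.7], -11], [[52.1, 37.1, -10.7], -11], [[52.1, 37.1, -10.7], -11], [[52.1, 37.1, -10.7], -11]], "gripper": 1}}

```text
time_s: 2.9
tcp_pos: [0.5792, 0.001, 0.3298]
ee_rot: [[0.966, -0.257, 0.0], [-0.257, -0.966, 0.0], [0.0, -0.0, -1.0]]
wrist_force: [-0.3, -0.3, -0.3]
gripper_width: 1.005
```

Run:
```python
from h import *
import cv2
shift([.59,0,.33],-15)
T=np.array(r.calibration('wrist')['world_from_camera']);print(np.round(T,3).tolist())
im=r.capture('wrist'); cv2.imwrite('pics/w1.png',im[:,:,::-1])
for t in ('brush_collar','brush_grip','stand','stand_seat','deep_cup'):
    print(t,[(np.round(d['centre'],4).tolist(),round(d['confidence'],2)) for d in r.place_of('wrist',t)])
```

```text
t 2.9 tcp [0.5792 0.001  0.3298] yaw -14.91 -> [ 1.07 -0.18 -0.02] twist 0.09 w 1.005 F [-0.3 -0.3 -0.3]
[[-0.258, 0.921, 0.292, 0.66], [-0.966, -0.246, -0.08, -0.021], [-0.001, -0.303, 0.953, 0.491], [0.0, 0.0, 0.0, 1.0]]
brush_collar [([0.5895, -0.0008, 0.1574], 0.74), ([0.6042, -0.1297, 0.1339], 0.61), ([0.6005, 0.1287, 0.1327], 0.59)]
brush_grip [([0.5894, -0.0028, 0.2104], 0.78), ([0.6027, -0.1268, 0.1868], 0.71), ([0.608, 0.1272, 0.1825], 0.68)]
stand [([0.4833, 0.4116, -0.0014], 0.89), ([0.593, -0.0014, 0.1581], 0.61), ([0.5244, 0.237, 0.009], 0.34)]
stand_seat [([0.5927, -0.0028, 0.1564], 0.84), ([0.3946, 0.1354, 0.0001], 0.32), ([0.592, -0.0019, 0.2098], 0.18)]
deep_cup [([0.5251, 0.2395, 0.0023], 0.68)]
```

View pics/w1.png

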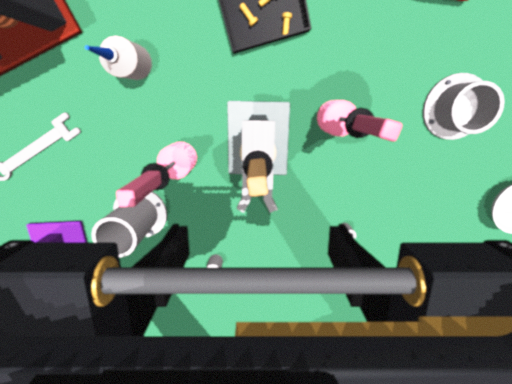

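Everything agrees: stand yaw is about -15°, and the brush axis is at about (0.590,-0.0015). Wrist view: handle top (258,184), base plate square to the image, and the deep cup at lower left (115,235). I'll descend and grip.

{"api": "carry_out", "payload": {"steps": [[[1.1, 0, 0], 0.5], [[1.1, 0, 3], 0.5], [[1.1, 0, 6], 0.5], [[1.1, 0, 9], 0.5], [[1.1, 0, 12], 0.5], [[1.1, 0, 13.4], 0.5], [[1.1, 0, 13.9], 0.5], [[1.1, 0, 13.9], 0.5], [[1.1, 0, 13.9], 0.5]]}}

```text
time_s: 4.1
tcp_pos: [0.5911, -0.0023, 0.1919]
ee_rot: [[0.964, -0.266, 0.003], [-0.266, -0.964, 0.0], [0.002, -0.001, -1.0]]
wrist_force: [-0.4, -0.4, 0.3]
gripper_width: 0.997
```

{"api": "carry_out", "payload": {"steps": [[[0, 0, 0], 0], [[0, 0, 0], 0], [[0, 0, 0], 0], [[0, 0, 0], 0], [[0, 0, 0], 0], [[0, 0, 0], 0], [[0, 0, 0], 0], [[0, 0, 0], 0], [[0, 0, 0], 0], [[0, 0, 0], 0]], "gripper": -1}}

```text
time_s: 5.1
tcp_pos: [0.5912, -0.0022, 0.1919]
ee_rot: [[0.964, -0.266, 0.003], [-0.266, -0.964, 0.0], [0.003, -0.001, -1.0]]
wrist_force: [0.2, -0.0, -0.8]
gripper_width: 0.203
```

{"api": "carry_out", "payload": {"steps": [[[0, 0, -0.5], 0], [[0, 0, -1.2], 0], [[0, 0, -2], 0], [[0, 0, -2.5], 0], [[0, 0, -3], 0], [[0, 0, -3], 0], [[-1, 0, -3], 0], [[-2, 0, -3], 0], [[-3.5, 0, -3], 0], [[-5, 0, -3], 0], [[-6.5, 0, -3], 0], [[-8, 0, -3], 0], [[-9.5, 0, -3], 0], [[-11, 0, -3], 0], [[-11.5, 0, -3], 0], [[-11.5, 0, -3.5], 0], [[-11.5, 0, -6], 0], [[-11.5, 0, -9], 0], [[-11.5, 0, -11], 0], [[-11.5, 0, -11], 0]]}}

```text
time_s: 7.1
tcp_pos: [0.4823, 0.0286, 0.3051]
ee_rot: [[0.964, -0.266, 0.01], [-0.266, -0.964, 0.002], [0.009, -0.005, -1.0]]
wrist_force: [-0.7, 0.4, -1.2]
gripper_width: 0.209
```

Run:
```python
from h import *
import cv2
shift([.526,.239,.31])
ims=[]
for c in ('scene','side','wrist'):
    im=r.capture(c); ims.append(im[:,:,::-1])
    for t in ('brush','brush_collar','brush_grip','deep_cup','deep_cup_floor'):
        print(c,t,[(np.round(d['centre'],4).tolist(),round(d['confidence'],2)) for d in r.place_of(c,t)])
cv2.imwrite('pics/2.png',np.hstack([cv2.resize(ims[0][100:300,180:380],(400,400)),cv2.resize(ims[1][100:300,150:350],(400,400))]))
```

```text
t 7.1 tcp [0.4823 0.0286 0.3051] yaw -15.43 -> [ -1.38 -21.45  -0.41] twist 0.00 w 0.209 F [-0.7  0.4 -1.2]
scene brush [([0.6023, 0.1305, 0.0044], 0.88), ([0.6003, -0.1299, -0.0025], 0.77)]
scene brush_collar [([0.6048, -0.1283, 0.1378], 0.75), ([0.6047, 0.1309, 0.1364], 0.74), ([0.4811, 0.0302, 0.2765], 0.66), ([0.3999, -0.1145, 0.0007], 0.58)]
scene brush_grip [([0.6023, -0.1326, 0.1818], 0.86), ([0.4776, 0.0258, 0.3227], 0.78), ([0.6071, 0.1332, 0.1837], 0.76), ([0.5672, -0.3246, 0.0015], 0.33)]
scene deep_cup [([0.5283, 0.2398, 0.0008], 0.67)]
scene deep_cup_floor [([0.5255, 0.2381, 0.0086], 0.81)]
side brush [([0.4767, 0.0274, 0.1325], 0.75), ([0.605, 0.1291, -0.0008], 0.68)]
side brush_collar [([0.4744, 0.024, 0.2669], 0.8), ([0.6016, -0.1315, 0.1344], 0.62)]
side brush_grip [([0.6019, -0.1325, 0.1866], 0.88), ([0.4778, 0.0335, 0.3224], 0.6), ([0.6042, 0.1268, 0.1913], 0.55)]
side deep_cup [([0.5264, 0.2366, -0.0002], 0.6), ([0.3706, -0.414, -0.0013], 0.55)]
side deep_cup_floor [([0.5271, 0.235, 0.0145], 0.88), ([0.5926, 0.0016, -0.0006], 0.68), ([0.7594, 0.1523, 0.0037], 0.21)]
wrist brush [([0.6089, 0.1287, 0.0008], 0.94), ([0.6028, -0.1264, 0.0016], 0.72), ([0.4816, 0.0268, 0.1313], 0.64), ([0.3332, 0.3397, -0.0012], 0.22)]
wrist brush_collar [([0.6043, -0.1327, 0.1366], 0.73), ([0.6031, 0.1304, 0.1359], 0.63), ([0.4804, 0.0273, 0.2694], 0.56)]
wrist brush_grip [([0.4761, 0.0262, 0.32], 0.93), ([0.6096, 0.1308, 0.1852], 0.68), ([0.6039, -0.13, 0.1894], 0.64)]
wrist deep_cup [([0.5271, 0.2368, 0.0037], 0.56)]
wrist deep_cup_floor [([0.5621, -0.3267, -0.0063], 0.61), ([0.5926, 0.0017, 0.0022], 0.54), ([0.4782, 0.0286, 0.2697], 0.36)]
```

View pics/2.png

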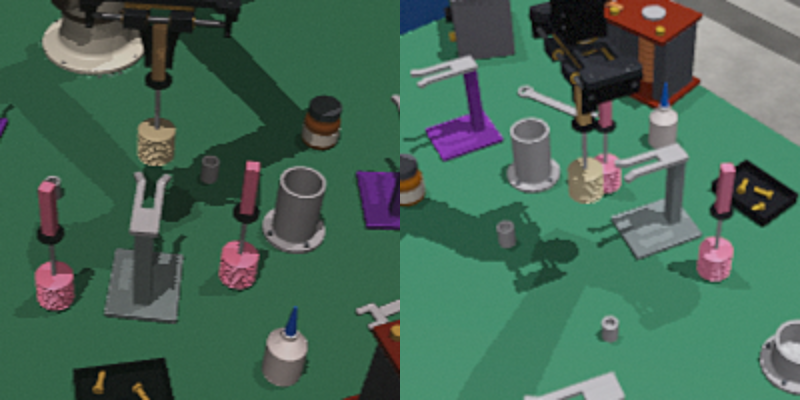

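{"api": "carry_out", "payload": {"steps": [[[-0.1, -1, 0], 0], [[-0.1, -3, 0], 0], [[-0.2, -5, 0], 0], [[-0.3, -7, 0], 0], [[-0.4, -9, 0], 0], [[-0.6, -11.5, 0], 0], [[-0.7, -14, 0], 0], [[-0.8, -16, 0], 0], [[-0.9, -18, 0], 0], [[-1, -20, 0], 0], [[-1.1, -21, 0], 0], [[-1.1, -21.4, 0], 0], [[-1.1, -21.4, 0], 0], [[-1.1, -21.4, 0], 0], [[-1.1, -21.4, 0], 0]]}}

```text
time_s: 9.5
tcp_pos: [0.5263, 0.2369, 0.3021]
ee_rot: [[0.964, -0.267, 0.003], [-0.267, -0.964, 0.0], [0.003, -0.001, -1.0]]
wrist_force: [-0.8, -0.0, -1.3]
gripper_width: 0.208
```

Run:
```python
from h import *
import cv2
shift([.529,.238,.19])
print(np.round(r.sense()['ee_rot'],4).tolist())
ims={}
for c in ('scene','side'):
    im=r.capture(c); ims[c]=im[:,:,::-1]
    for t in ('brush','brush_collar','brush_grip','deep_cup','deep_cup_floor'):
        print(c,t,[(np.round(d['centre'],4).tolist(),round(d['confidence'],2)) for d in r.place_of(c,t) if abs(d['centre'][1]-.238)<.04])
cv2.imwrite('pics/3.png',np.hstack([cv2.resize(ims['scene'][115:235,280:380],(400,480),interpolation=2),cv2.resize(ims['side'][90:210,165:265],(400,480),interpolation=2)]))
```

```text
t 9.5 tcp [0.5263 0.2369 0.3021] yaw -15.47 -> [ 0.2  -0.17 11.21] twist 0.00 w 0.208 F [-0.8 -0.  -1.3]
[[0.9637, -0.2668, 0.0029], [-0.2668, -0.9637, 0.0004], [0.0027, -0.0012, -1.0]]
scene brush [([0.5269, 0.2407, 0.1301], 0.71)]
scene brush_collar [([0.5243, 0.2386, 0.272], 0.86)]
scene brush_grip [([0.5241, 0.2351, 0.3207], 0.95), ([0.5246, 0.2375, 0.2725], 0.46)]
scene deep_cup [([0.5295, 0.2393, -0.0008], 0.72)]
scene deep_cup_floor [([0.5235, 0.2367, 0.0072], 0.59)]
side brush [([0.5227, 0.2352, 0.1334], 0.58)]
side brush_collar [([0.5221, 0.2345, 0.2661], 0.73)]
side brush_grip [([0.5275, 0.2413, 0.3206], 0.71)]
side deep_cup [([0.5248, 0.2373, 0.0007], 0.75)]
side deep_cup_floor [([0.5295, 0.2394, 0.0084], 0.85)]
```

View pics/3.png

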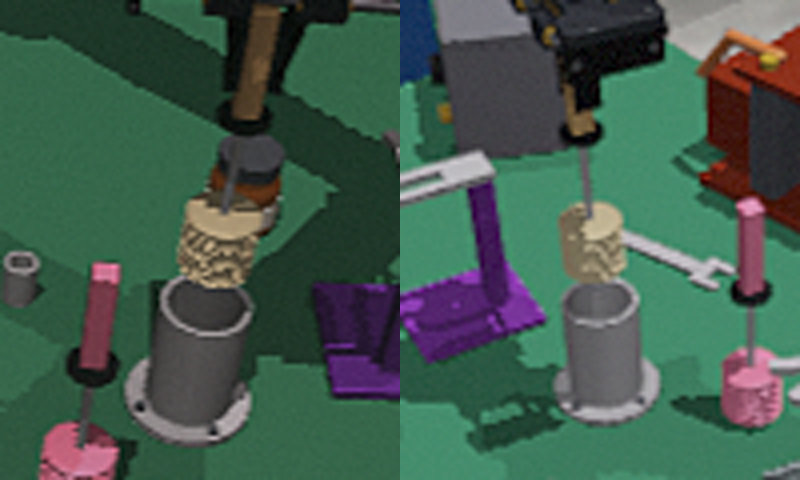

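Head is aligned just above the cup bore in both views: head at (218,245) over the bore at (205,305) on the left, and (592,240) over (600,305) on the right. I'll enter gently and check the force.

{"api": "carry_out", "payload": {"steps": [[[0.2, -0.2, 0], 0], [[0.2, -0.2, 1], 0], [[0.2, -0.2, 2], 0], [[0.2, -0.2, 3], 0], [[0.2, -0.2, 3.7], 0], [[0.2, -0.2, 4.4], 0], [[0.2, -0.2, 5.1], 0], [[0.2, -0.2, 5.8], 0], [[0.2, -0.2, 6.4], 0], [[0.2, -0.2, 6.4], 0], [[0.2, -0.2, 6.4], 0]]}}

```text
time_s: 11.2
tcp_pos: [0.5292, 0.239, 0.2379]
ee_rot: [[0.964, -0.266, 0.003], [-0.266, -0.964, 0.0], [0.003, -0.001, -1.0]]
wrist_force: [1.0, 1.0, -0.5]
gripper_width: 0.206
```

{"api": "carry_out", "payload": {"steps": [[[0, 0, 1], 0], [[0, 0, 2], 0], [[0, 0, 3], 0], [[0, 0, 4], 0], [[0, 0, 4.8], 0], [[0, 0, 5.2], 0], [[0, 0, 5.5], 0], [[0, 0, 5.7], 0], [[0, 0, 5.7], 0], [[0, 0, 5.7], 0], [[0, 0, 5.7], 0]]}}

```text
time_s: 12.3
tcp_pos: [0.5295, 0.2392, 0.1813]
ee_rot: [[0.964, -0.266, 0.004], [-0.266, -0.964, 0.001], [0.003, -0.002, -1.0]]
wrist_force: [0.5, -0.2, -0.9]
gripper_width: 0.202
```

Run:
```python
from h import *
import cv2
shift([.529,.238,.178])
for c in ('scene','side'):
    im=r.capture(c)
    for t in ('brush_collar','brush_grip','deep_cup'):
        print(c,t,[(np.round(d['centre'],4).tolist(),round(d['confidence'],2)) for d in r.place_of(c,t) if abs(d['centre'][1]-.238)<.04])
    cv2.imwrite(f'pics/4{c}.png',im[:,:,::-1])
```

```text
t 12.3 tcp [0.5295 0.2392 0.1813] yaw -15.42 -> [-0.02  0.13  0.33] twist 0.00 w 0.202 F [ 0.5 -0.2 -0.9]
scene brush_collar [([0.5283, 0.2422, 0.1506], 0.52)]
scene brush_grip [([0.5292, 0.2329, 0.199], 0.74)]
scene deep_cup [([0.5243, 0.2408, -0.001], 0.84)]
side brush_collar [([0.5255, 0.2365, 0.145], 0.65)]
side brush_grip [([0.5272, 0.2418, 0.1999], 0.58)]
side deep_cup []
```

{"api": "carry_out", "payload": {"steps": [[[0, 0, 0.1], 0], [[0, 0, 0.2], 0], [[0, 0, 0.3], 0], [[0, 0, 0.3], 0], [[0, 0, 0.3], 0], [[0, 0, 0.3], 0]]}}

```text
time_s: 13.3
tcp_pos: [0.5294, 0.2391, 0.178]
ee_rot: [[0.964, -0.266, 0.003], [-0.266, -0.964, 0.0], [0.003, -0.001, -1.0]]
wrist_force: [0.4, 0.2, -1.0]
gripper_width: 0.205
```

{"api": "carry_out", "payload": {"steps": [[[0, 0, -1], 0], [[0, 0, -2], 0], [[0, 0, -3], 0], [[0, 0, -4], 0], [[0, 0, -5], 0], [[0, 0, -5.8], 0], [[0, 0, -6.2], 0], [[0, 0, -6.2], 0], [[0, 0, -6.2], 0], [[0, 0, -6.2], 0]]}}

```text
time_s: 14.3
tcp_pos: [0.5289, 0.2389, 0.2393]
ee_rot: [[0.964, -0.266, 0.002], [-0.266, -0.964, -0.0], [0.002, -0.0, -1.0]]
wrist_force: [0.5, 0.0, 0.1]
gripper_width: 0.207
```

{"api": "carry_out", "payload": {"steps": [[[0, 0, 1], 0], [[0, 0, 2], 0], [[0, 0, 3], 0], [[0, 0, 4], 0], [[0, 0, 5], 0], [[0, 0, 5.6], 0], [[0, 0, 5.9], 0], [[0, 0, 6.1], 0], [[0, 0, 6.1], 0], [[0, 0, 6.1], 0], [[0, 0, 6.1], 0], [[0, 0, 6.1], 0]]}}

```text
time_s: 15.5
tcp_pos: [0.5291, 0.2389, 0.1787]
ee_rot: [[0.964, -0.266, 0.003], [-0.266, -0.964, 0.0], [0.002, -0.001, -1.0]]
wrist_force: [0.9, -0.4, -1.3]
gripper_width: 0.21
```

{"api": "carry_out", "payload": {"steps": [[[0, 0, -1], 0], [[0, 0, -2], 0], [[0, 0, -3], 0], [[0, 0, -4], 0], [[0, 0, -5], 0], [[0, 0, -5.8], 0], [[0, 0, -6.2], 0], [[0, 0, -6.2], 0], [[0, 0, -6.2], 0], [[0, 0, -6.2], 0]]}}

```text
time_s: 16.5
tcp_pos: [0.5287, 0.2387, 0.24]
ee_rot: [[0.964, -0.266, 0.001], [-0.266, -0.964, -0.001], [0.002, 0.0, -1.0]]
wrist_force: [0.6, 0.3, -0.5]
gripper_width: 0.206
```

{"api": "carry_out", "payload": {"steps": [[[0, 0, 1], 0], [[0, 0, 2], 0], [[0, 0, 3], 0], [[0, 0, 4], 0], [[0, 0, 5], 0], [[0, 0, 5.6], 0], [[0, 0, 5.9], 0], [[0, 0, 6.1], 0], [[0, 0, 6.1], 0], [[0, 0, 6.1], 0], [[0, 0, 6.1], 0], [[0, 0, 6.1], 0]]}}

```text
time_s: 17.7
tcp_pos: [0.5289, 0.2388, 0.1793]
ee_rot: [[0.964, -0.266, 0.002], [-0.266, -0.964, -0.0], [0.002, -0.0, -1.0]]
wrist_force: [-0.0, 0.1, -1.5]
gripper_width: 0.204
```

{"api": "carry_out", "payload": {"steps": [[[0, 0, -1], 0], [[0, 0, -2], 0], [[0, 0, -3], 0], [[0, 0, -4], 0], [[0, 0, -5], 0], [[0, 0, -5.8], 0], [[0, 0, -6.2], 0], [[0, 0, -6.2], 0], [[0, 0, -6.2], 0], [[0, 0, -6.2], 0]]}}

```text
time_s: 18.7
tcp_pos: [0.5285, 0.2387, 0.2407]
ee_rot: [[0.964, -0.266, 0.001], [-0.266, -0.964, -0.001], [0.001, 0.001, -1.0]]
wrist_force: [-0.6, -0.2, -0.4]
gripper_width: 0.204
```

Run:
```python
from h import *
import cv2
shift([.529,.239,.31],-15.5)
for c in ('scene','side'):
    im=r.capture(c)
    for t in ('brush_collar','brush_grip','deep_cup'):
        print(c,t,[(np.round(d['centre'],4).tolist(),round(d['confidence'],2)) for d in r.place_of(c,t) if abs(d['centre'][1]-.238)<.04])
```

```text
t 18.7 tcp [0.5285 0.2387 0.2407] yaw -15.43 -> [ 0.05 -0.04 -6.93] twist 0.07 w 0.204 F [-0.6 -0.2 -0.4]
scene brush_collar [([0.5285, 0.2424, 0.2091], 0.9)]
scene brush_grip [([0.5261, 0.237, 0.2597], 0.87)]
scene deep_cup [([0.5272, 0.2385, -0.0016], 0.67)]
side brush_collar [([0.524, 0.2375, 0.2094], 0.53)]
side brush_grip [([0.5294, 0.2442, 0.2593], 0.58)]
side deep_cup [([0.5286, 0.2368, -0.0026], 0.73), ([0.5268, 0.2394, 0.0114], 0.56)]
```

{"api": "carry_out", "payload": {"steps": [[[0, 0, -1.5], 0], [[0, 0, -3.5], 0], [[0, 0, -5.5], 0], [[0, 0, -7], 0], [[0, 0, -7], 0], [[0, 1, -7], 0], [[0.1, 3, -7], 0], [[0.2, 5, -7], 0], [[0.3, 7.5, -7], 0], [[0.4, 10, -7], 0], [[0.5, 12.5, -7], 0], [[0.6, 15, -7], 0], [[0.7, 17.5, -7], 0], [[0.8, 19.5, -7], 0], [[0.9, 21, -7], 0], [[0.9, 21.6, -7], 0], [[0.9, 21.6, -7], 0], [[0.9, 21.6, -7], 0]]}}

```text
time_s: 20.9
tcp_pos: [0.4799, 0.0284, 0.3111]
ee_rot: [[0.964, -0.266, 0.002], [-0.266, -0.964, -0.0], [0.002, -0.0, -1.0]]
wrist_force: [0.4, 0.8, -0.4]
gripper_width: 0.205
```

Run:
```python
from h import *
shift([.480,.0284,.222],-15.5)
```

```text
t 20.9 tcp [0.4799 0.0284 0.3111] yaw -15.43 -> [-0.01 -0.    8.91] twist 0.07 w 0.205 F [ 0.4  0.8 -0.4]
```

{"api": "carry_out", "payload": {"steps": [[[0, 0, 2], 0], [[0, 0, 4], 0], [[0, 0, 6], 0], [[0, 0, 8], 0], [[0, 0, 8.9], 0], [[0, 0, 8.9], 0], [[1, 0, 8.9], 0], [[2.5, 0, 8.9], 0], [[4, 0, 8.9], 0], [[5, 0, 8.9], 0], [[6, 0, 8.9], 0], [[7, 0, 8.9], 0], [[8, 0, 8.9], 0], [[8, 0, 8.9], 0], [[8, 0, 8.9], 0]]}}

```text
time_s: 22.4
tcp_pos: [0.5571, 0.007, 0.222]
ee_rot: [[0.964, -0.266, 0.001], [-0.266, -0.964, -0.0], [0.001, -0.0, -1.0]]
wrist_force: [-0.2, -0.2, -0.3]
gripper_width: 0.208
```

Run:
```python
from h import *
import cv2
shift([.5864,-.0009,.1925],-15.5)
ims={}
for c in ('scene','side'):
    im=r.capture(c); ims[c]=im[:,:,::-1]
cv2.imwrite('pics/5.png',np.hstack([cv2.resize(ims['scene'][155:265,205:305],(400,440),interpolation=2),cv2.resize(ims['side'][120:230,225:325],(400,440),interpolation=2)]))
```

```text
t 22.4 tcp [0.5571 0.007  0.222 ] yaw -15.45 -> [ 3.03 -0.02  2.96] twist 0.05 w 0.208 F [-0.2 -0.2 -0.3]
```

View pics/5.png

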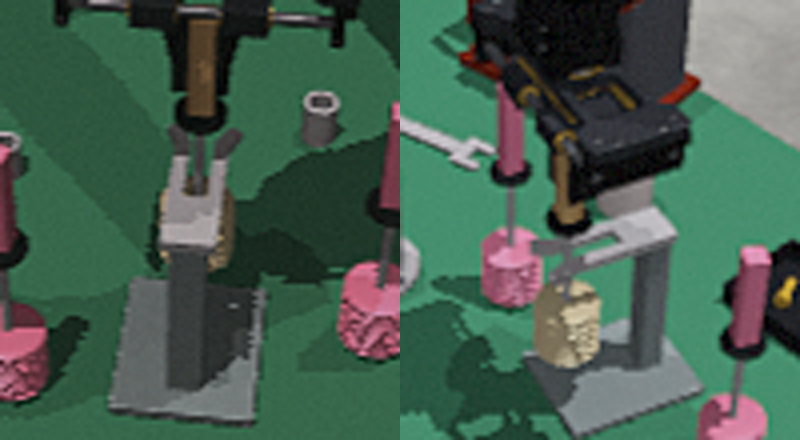

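The stem is centred in the slot (stem at (200,160), prongs at 180 and 222). I'll slide on in and lower it.

{"api": "carry_out", "payload": {"steps": [[[1, 0, 0], 0], [[2, 0, 0], 0], [[3, 0, 0], 0], [[3, 0, 0], 0], [[3, 0, 0.7], 0], [[3, 0, 1.4], 0], [[3, 0, 2.1], 0], [[3, 0, 2.5], 0], [[3, 0, 2.8], 0], [[3, 0, 3], 0], [[3, 0, 3], 0], [[3, 0, 3], 0]]}}

```text
time_s: 23.7
tcp_pos: [0.5859, -0.0008, 0.1926]
ee_rot: [[0.964, -0.266, 0.002], [-0.266, -0.964, -0.0], [0.002, -0.0, -1.0]]
wrist_force: [-1.1, 0.2, -1.1]
gripper_width: 0.208
```

Run:
```python
from h import *
import cv2
shift([.5864,-.0009,.192],-15.5)
for c in ('scene','side'):
    im=r.capture(c)
    for t in ('brush_collar','brush_grip'):
        print(c,t,[(np.round(d['centre'],4).tolist(),round(d['confidence'],2)) for d in r.place_of(c,t) if abs(d['centre'][1])<.04])
```

```text
t 23.7 tcp [ 0.5859 -0.0008  0.1926] yaw -15.42 -> [ 0.05 -0.01  0.06] twist 0.08 w 0.208 F [-1.1  0.2 -1.1]
scene brush_collar [([0.5858, -0.0019, 0.1643], 0.59)]
scene brush_grip [([0.5833, -0.0057, 0.2118], 0.97), ([0.5927, 0.0002, 0.1598], 0.16)]
side brush_collar [([0.5811, -0.0043, 0.1595], 0.71)]
side brush_grip [([0.5842, 0.007, 0.2099], 0.62)]
```

Within about 1 mm of the seat. I'll lower 1 mm more and then release.

{"api": "carry_out", "payload": {"steps": [[[0, 0, 0.05], 0], [[0, 0, 0.1], 0], [[0, 0, 0.1], 0], [[0, 0, 0.1], 0]]}}

```text
time_s: 24.4
tcp_pos: [0.5859, -0.0009, 0.1919]
ee_rot: [[0.964, -0.266, 0.002], [-0.266, -0.964, -0.0], [0.002, -0.0, -1.0]]
wrist_force: [-0.7, 0.7, 2.2]
gripper_width: 0.206
```

{"api": "carry_out", "payload": {"steps": [[[0, 0, 0], 0], [[0, 0, 0], 0], [[0, 0, 0], 0], [[0, 0, 0], 0], [[0, 0, 0], 0], [[0, 0, 0], 0], [[0, 0, 0], 0], [[0, 0, 0], 0], [[0, 0, 0], 0], [[0, 0, 0], 0]], "gripper": 1}}

```text
time_s: 25.4
tcp_pos: [0.5859, -0.0009, 0.1918]
ee_rot: [[0.964, -0.266, 0.002], [-0.266, -0.964, -0.0], [0.002, -0.0, -1.0]]
wrist_force: [0.2, 0.2, 0.8]
gripper_width: 0.977
```

{"api": "carry_out", "payload": {"steps": [[[0, 0, -1], 0], [[0, 0, -3], 0], [[0, 0, -5], 0], [[0, 0, -8], 0], [[0, 0, -11], 0], [[0, 0, -14], 0], [[-4, 0, -14], 0], [[-8, 0, -14], 0], [[-12, 0, -14], 0], [[-15, 0, -14], 0], [[-15, 0, -14], 0], [[-15, 0, -14], 0], [[-15, 0, -14], 0], [[-15, 0, -14], 0]]}}

```text
time_s: 26.8
tcp_pos: [0.4418, 0.0389, 0.3313]
ee_rot: [[0.964, -0.267, 0.002], [-0.267, -0.964, -0.001], [0.002, 0.0, -1.0]]
wrist_force: [-0.4, 0.3, 0.5]
gripper_width: 1.004
```

Run:
```python
from h import *
import cv2
shift([.5864,-.0009,.192],-15.5)
ims={}
for c in ('scene','side'):
    im=r.capture(c); ims[c]=im[:,:,::-1]
    for t in ('brush_collar','brush_grip','deep_cup','short_cup','jar','oiler','socket_a'):
        print(c,t,[(np.round(d['centre'],4).tolist(),round(d['confidence'],2)) for d in r.place_of(c,t)])
cv2.imwrite('pics/6.png',np.hstack([cv2.resize(ims['scene'][130:270,190:350],(400,350),interpolation=2),cv2.resize(ims['side'][110:250,185:345],(400,350),interpolation=2)]))
```

```text
t 26.8 tcp [0.4418 0.0389 0.3313] yaw -15.46 -> [14.97 -0.02 13.96] twist 0.04 w 1.004 F [-0.4  0.3  0.5]
scene brush_collar [([0.5835, 0.0002, 0.1599], 0.96), ([0.606, 0.1281, 0.1351], 0.86), ([0.6059, -0.133, 0.1354], 0.68), ([0.3328, 0.3434, 0.0018], 0.67)]
scene brush_grip [([0.5997, -0.1308, 0.1855], 0.91), ([0.6044, 0.1315, 0.1861], 0.91), ([0.5806, -0.0016, 0.2116], 0.78), ([0.5245, 0.2369, 0.0083], 0.66)]
scene deep_cup [([0.5271, 0.2385, 0.0004], 0.56)]
scene short_cup [([0.5621, -0.3255, -0.0014], 0.72)]
scene jar [([0.3352, 0.3431, 0.0003], 0.76), ([0.5261, 0.2356, 0.0114], 0.35)]
scene oiler [([0.7649, 0.1504, 0.0025], 0.96)]
scene socket_a [([0.3998, -0.1117, -0.0003], 0.5), ([0.392, 0.1355, 0.0028], 0.41)]
side brush_collar [([0.6011, -0.1304, 0.1348], 0.81), ([0.6024, 0.1309, 0.1367], 0.79), ([0.5825, -0.0016, 0.1599], 0.7), ([0.3973, -0.1125, 0.0015], 0.47)]
side brush_grip [([0.6029, 0.13, 0.1865], 0.72), ([0.586, 0.0045, 0.2095], 0.61), ([0.7609, -0.2596, -0.0031], 0.35)]
side deep_cup [([0.5278, 0.2375, -0.0005], 0.87)]
side short_cup [([0.5666, -0.325, -0.0048], 0.79), ([0.3744, -0.4103, -0.0015], 0.33)]
side jar [([0.3299, 0.3461, 0.0048], 0.58)]
side oiler [([0.7641, 0.1488, 0.0017], 0.64), ([0.527, 0.2333, 0.0012], 0.53)]
side socket_a [([0.3962, -0.1123, -0.0002], 0.55), ([0.398, 0.1346, -0.0009], 0.44)]
```

View pics/6.png

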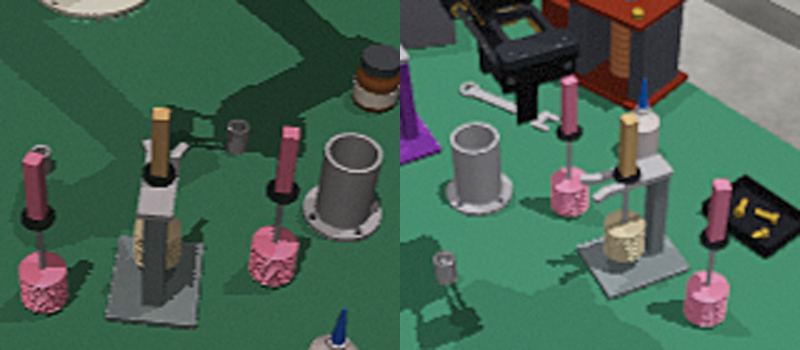

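The brush hangs upright in the fork (collar at left (160,175) and right (627,170)). The cup is where it was and the gripper is clear, so I'm handing in.

```bash
python3 -c "
from station import r
print(r.finish_job())"
```

```text
the job is handed in; nothing more can be done
None
```

The brush is back in its fork and the deep cup has been scrubbed three times. I handed the job in at about 27 s of the 72 s allowed; no verdict was reported.

- **Scrubbing:** I took each stroke down until the brush tip was about 13 mm above the bench, within the 23 mm limit. Each draw-up brought the tip to about 73 mm, past the 58 mm needed. At the readings taken after each move, the wrist force stayed under about 2 N. The tip heights come from the tool position; camera readings of the collar at the first push and after the last draw-up agreed within a few mm.
- **Brush:** In the last pictures it hangs upright and released. The collar is at 160 mm, about 5–8 mm out from its starting place along the slot and within about 2 mm of the slot's centre line. The gripper is open and well clear.
- **Other things:** The deep cup, short cup and jar were found where they started, within the measuring error of about 4 mm. The oiler and sockets were only located at the end and look untouched in the pictures. I did not measure the screwdriver, wrench, tray or dish again, but the arm stayed well away from them.
- **Disagreements:** The trained networks scattered by up to about 7 mm and sometimes reported look-alikes. No check failed.

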